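Swing the bench magnifier over the block figure

TASK

Swing the bench magnifier round by its upright wooden grip until its round lens stands centred above the little figure made of stacked wooden blocks, then let go so that it stays there. Leave the figure standing where it is.

Things in the scene. Friction and masses are not known exactly. Their poses are not given: they have to be found in the camera images.
- magnifier_arm: Swing arm of the magnifier: level steel bar 16 wide, 10 thick, 150 mm above the table, turning on a post at the far edge of a cork board. Origin on the pivot axis at mid-bar; z = pivot axis, up; x along the bar to lens and grip. Friction hinge, no spring: about 1 N at the grip moves it, stays where released; stops 1.2 rad either side of the board's centre line. (The lamp has a dark cone head.)
- lens (a point): Centre of the lens (black ring 100 mm across, 14 mm high, clear glass), on the arm's x axis 170 mm from the pivot, 150 mm above the table. Its underside is 143 mm above the table and passes clear above everything on the board.
- magnifier_grip (a point): Middle of the grip: an upright round dark wooden peg, 16 mm in diameter, on the arm's outer end beyond the lens, 235 mm from the pivot along the arm's x axis. This point is 186 mm above the table; the peg's top is 26 mm above it, the top of the arm 31 mm below it. It can be pinched from above with the fingers on any two sides.
- figure_center (a point): Centre, half-way up, of the block figure, loose on the board: four stacked pale wooden blocks glued together, base 40 x 36 mm, narrow neck, small head block, 60 mm high (top 78 mm above the table), 40 g; z up. It stands within 12 mm of the circle swept by the lens centre, within the arm's stops. A round turned doll and a square arch, also of pale wood, stand on that circle too.
Mind the look-alikes: they are no part of the job. What is shaped like the part that bears figure_center but blue or pink is not meant.

How it is judged:
By the outcome, as a careful person would: the job done as asked, in the order asked, and still so for the second after the job is handed in, with the robot touching nothing.
It also fails if it takes over 42 s, if anything falls off the work surface, if the arm or the gripper's body presses on something with over 40 N, if the wrist force passes 120 N, or if a joint passes its speed limit or range.

ROBOT

A 6-joint arm with a two-finger parallel gripper is mounted at the origin on the work surface. World frame = base frame: x ahead of the robot, y to its left, z up, the work surface at z = 0. Lengths are in mm, angles in rad, forces in N, time in s.
With the tool pointing down it reaches from about 275 to 1000 mm from the base axis. Payload 8.4 kg.
Tool frame: the origin (TCP) lies on the centre line of the jaws, within the pads' length; the fingertips stand 14 mm ahead of it and the grasp point (between the pads) lies 5 mm behind it; z points along the fingers, y is the line along which they close (so a half turn about z gives the same grasp; the last joint's range is limited). The gripper opens to 85 mm and grips with 20 to 120 N. Pads are 22 mm wide; open, the fingers measure 114 mm over their backs; the gripper's body (76 mm by 85 mm) begins 54 mm behind the grasp point. The pads swing forward as they close: fully open they stand 13 mm farther back than shut.
Start: joints at [-1.296, 0.353, 1.633, -0, 1.155, -0.002], TCP at [170.798, -601.212, 245.281] pointing down, gripper open.
Joint ranges: [-2.63, 2.63], [-0.92, 2.1], [0.06, 2.66], [-1.3, 4.44], [0, 2.69], [-3.02, 3.02]. Speed limits (rad/s): [2.22, 2.22, 2.79, 3.14, 3.14, 3.14].

INTERFACE

Orientations are given as [roll, pitch, yaw] about the fixed x, y, z axes, in that order (R = Rz(yaw) Ry(pitch) Rx(roll)).
In Python, from rig import r gives the robot as it stands.
- The arm moves only by the tool step_arm, never from a script. Its argument "plan" is text: rows parted by semicolons, each of 7 numbers parted by spaces: the turn, a rotation vector about the world's x, y, z in degrees, then the shift along the world's x, y, z in mm, then the closure in counts, from 0 (fully open) to 255 (shut). In form: rx ry rz x y z hand; .... A call has 1 to 8 rows; each row is the pose to reach, as a shift and turn from the pose commanded when the call began; what a row does not reach only later rows make up. A row lasts 1/10 s, in which the tool goes at most 50 mm and 8.59 degrees, less where a joint would pass 70% of its speed; a pose out of reach is approached as far as the arm can. A call with a gripper value outside its range is refused whole. The fingers move at their own pace and stop on an object; "force" is the grip in N (left out, the last holds). Time passes only in rows, so rows that repeat a pose let the fingers close. It gives the time, the measured TCP pose, the force, the opening and the grip force at its end, in the units of the state.
- r.sense(): the state, without advancing time (a new reading comes with each control period).
- r.grab_frame(name): name is "scene" or "side" or "wrist"; returns (picture, depth): 400x640x3 uint8, red, green, blue; 400x640 float32, mm along the optical axis (not along the pixel's ray), 0 where there is no reading.
- r.get_calibration(name): a dict with "K" (3x3 intrinsics, pixels), "world_from_camera" (4x4, takes a point from camera to world coordinates). Camera axes: x right, y down, z forward; pixel columns grow to the right and rows downward; lengths in mm; the calibration is good to about 2 mm. A picture is of the moment at which its call begins: read the wrist's pose just before it. get_calibration takes no time and is no camera call; for the wrist camera it gives the pose at the moment of the call.
- r.sign_off(): hands the job in; it is judged then, once.
The state is a dict: "clock": time; "qpos": joint angles; "qvel": joint speeds; "joint_efforts": joint torques, N m; "eef_pos": TCP position; "tcp_rot": TCP orientation; "contact_force": force on the tool from outside, world axes, zero at the start; "wrist_torque": the same for the moment, N m; "opening": opening from 0.0 (shut) to 1.0 (fully open); "grasp_force": force on a finger pad.
Only numpy, scipy, OpenCV 4.12 (cv2) and the standard library are available. Lean on these libraries where they do the work, as an engineer would, in place of code of your own. Each camera call takes 0.05 s, during which the arm holds its last target. There are 200 camera calls.

## Working session

There is one attempt and no reset: what is moved stays moved. The work goes in short steps, Python scripts to look and compute and a tool call to move; the robot and the scene stay as the last step left them, time stands still between calls to the robot, and variables do not carry over. Pictures are saved under pics/ and viewed, at most 10 in all, crops included, and the job is handed in when it is done.

Besides the shell and the picture viewer there is one more tool, called after ">>>" as name(argument=value, ...) on one line, values as JSON. step_arm: Moves the arm, as the interface text tells. Its arguments: {"type":"object","properties":{"plan":{"type":"string"},"force":{"type":"number"}},"required":["plan"]}

```bash
mkdir -p pics
cat > h.py <<'E'
from rig import r
import numpy as np, cv2
def grab(n,tag):
    c=r.get_calibration(n); p,d=r.grab_frame(n)
    cv2.imwrite(f'pics/{tag}.png',cv2.cvtColor(p,cv2.COLOR_RGB2BGR)); np.savez(f'{tag}.npz',p=p,d=d,K=c['K'],T=c['world_from_camera'])
def world(tag):
    z=np.load(f'{tag}.npz');d=z['d'];v,u=np.mgrid[:400,:640]
    P=np.stack([u,v,np.ones_like(u)],-1)@np.linalg.inv(z['K']).T*d[...,None]
    return z['p'],d,P@z['T'][:3,:3].T+z['T'][:3,3]
def ray(tag,u,v,h):
    z=np.load(f'{tag}.npz');d=z['T'][:3,:3]@np.linalg.inv(z['K'])@[u,v,1];o=z['T'][:3,3]
    return o+d*(h-o[2])/d[2]
E
python3 - <<'E'
from h import *
grab('scene','s1');grab('side','d1')
a=cv2.imread('pics/s1.png');b=cv2.imread('pics/d1.png')
cv2.imwrite('pics/both.png',cv2.resize(np.vstack([a,b]),(480,600)))
print(r.sense()['clock'],r.sense()['tcp_rot'])
for t in('s1','d1'):print(np.load(t+'.npz')['T'].round(2).tolist())
E
```

```text
0.1 [-3.14029345e+00 -1.86606558e-05  2.76870642e-01]
[[-0.76, 0.49, -0.42, 888.69], [0.65, 0.58, -0.5, 301.7], [-0.0, -0.65, -0.76, 795.7], [0.0, 0.0, 0.0, 1.0]]
[[-0.93, -0.27, 0.25, 328.32], [-0.37, 0.69, -0.62, 389.93], [-0.0, -0.67, -0.74, 767.99], [0.0, 0.0, 0.0, 1.0]]
```

View pics/s1.png

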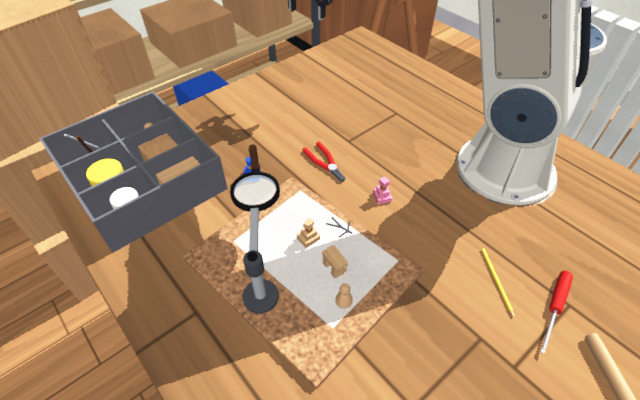

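View pics/d1.png

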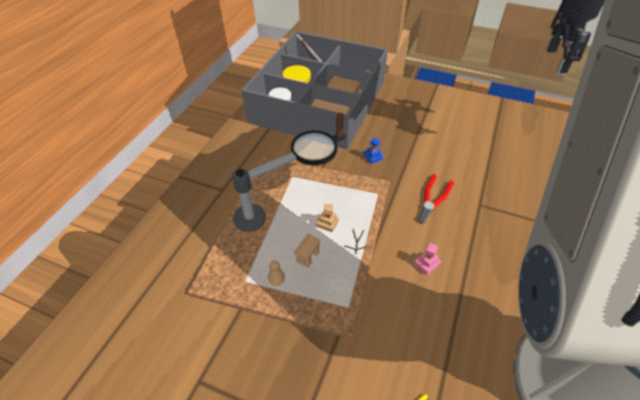

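The scene view shows three pale wooden things on the board: stacked-block figure (308,232), square arch (335,262) and round doll (344,295). There are also blue (248,165) and pink (383,190) look-alikes off the board. The pale stacked one at (308,232) fits (side view: 327,217). The grip is at about (254,160), and the pivot post at (254,265). I'll confirm with an enlarged crop and measure.

Run:
```python
from h import *
a=cv2.imread('pics/s1.png')[140:320,220:400];b=cv2.imread('pics/d1.png')[110:290,225:405]
cv2.imwrite('pics/crop.png',cv2.resize(np.hstack([a,b]),(800,400),interpolation=cv2.INTER_CUBIC))
for t,(u0,u1,v0,v1),(gu,gv) in(('s1',(294,324,214,250),(254,160)),('d1',(314,342,202,232),(341,125))):
    p,d,W=world(t)
    # figure
    M=np.zeros(d.shape,bool);M[v0:v1,u0:u1]=1
    M&=(d>0)&(W[...,2]>24)&(W[...,2]<90)
    Q=W[M];print(t,'fig',len(Q),Q.min(0).round(),Q.max(0).round())
    for lo,hi in((24,36),(36,50),(50,64),(64,85)):
        q=Q[(Q[:,2]>=lo)&(Q[:,2]<hi)]
        if len(q):print(lo,len(q),q.mean(0).round(1),q.min(0).round(),q.max(0).round(), cv2.minAreaRect(q[:,:2].astype('f4')))
    G=np.zeros(d.shape,bool);G[gv-22:gv+25,gu-14:gu+15]=1
    G&=(W[...,2]>165)&(W[...,2]<225);q=W[G];print('grip',len(q),q.mean(0).round(1) if len(q) else'')
    # dark ring + arm
    R=(W[...,2]>140)&(W[...,2]<160)&(p.max(-1)<60)&(d>0)
    n,l,s,c=cv2.connectedComponentsWithStats(R.astype('u1'))
    i=1+s[1:,4].argmax();ys,xs=np.where(l==i);e=cv2.fitEllipse(np.c_[xs,ys].astype('f4'))
    q=W[l==i];print('ring',s[i],e,'ctr',ray(t,*e[0],150).round(1),cv2.minEnclosingCircle(q[:,:2].astype('f4')))
    B=(W[...,2]>150)&(W[...,2]<230)&(d>0)
    n,l,s,c=cv2.connectedComponentsWithStats(B.astype('u1'))
    for j in range(1,n):
        if s[j,4]>25:print('cc',s[j],W[l==j].min(0).round(),W[l==j].max(0).round(),W[l==j].mean(0).round())
```

```text
s1 fig 400 [ 523. -169.   24.] [ 563. -130.   83.]
24 132 [ 550.3 -141.9   32. ] [ 523. -169.   24.] [ 563. -130.   36.] ((542.9710693359375, -149.43472290039062), (37.252586364746094, 40.84197998046875), 87.17660522460938)
36 133 [ 545.7 -144.9   44.2] [ 526. -167.   36.] [ 562. -132.   50.] ((543.7281494140625, -149.23268127441406), (34.27762222290039, 35.724273681640625), 86.56475830078125)
50 35 [ 543.5 -146.    53.4] [ 528. -157.   50.] [ 555. -137.   60.] ((542.4713134765625, -145.19313049316406), (19.28245735168457, 24.475830078125), 74.37054443359375)
64 100 [ 542.  -147.3   76.4] [ 529. -160.   65.] [ 552. -137.   83.] ((540.798095703125, -148.81100463867188), (22.565439224243164, 17.728778839111328), 25.03506851196289)
grip 160 [ 571.7 -284.7  193.6]
ring [231 168  48  43 435] ((254.57432556152344, 190.05140686035156), (36.694114685058594, 46.3082160949707), 80.58948516845703) ctr [ 606.3 -237.6  150. ] ((606.0377807617188, -240.4653778076172), 55.816650390625)
cc [ 70   0  40  10 208] [  490. -1273.   152.] [  598. -1241.   182.] [  559. -1253.   166.]
cc [   0   11   89  
[... 696 characters left out ...]
  64.] ((536.5803833007812, -141.73959350585938), (16.867164611816406, 5.791659355163574), 23.49579429626465)
64 91 [ 537.3 -144.    74.1] [ 528. -156.   64.] [ 550. -134.   80.] ((537.6436767578125, -146.80552673339844), (19.14653205871582, 20.080373764038086), 20.176542282104492)
grip 147 [ 565.7 -281.9  190.8]
ring [291 131  54  34 333] ((315.10064697265625, 146.54916381835938), (31.22169303894043, 48.587852478027344), 83.13285827636719) ctr [ 603.8 -236.2  150. ] ((596.2691650390625, -241.6254425048828), 61.72984313964844)
cc [ 232  113  114   72 1800] [ 555. -293.  150.] [721. -78. 212.] [ 622. -207.  157.]
cc [ 589  363   51   37 1125] [ 11.  40. 150.] [ 67.  75. 221.] [ 39.  62. 176.]
```

View pics/crop.png

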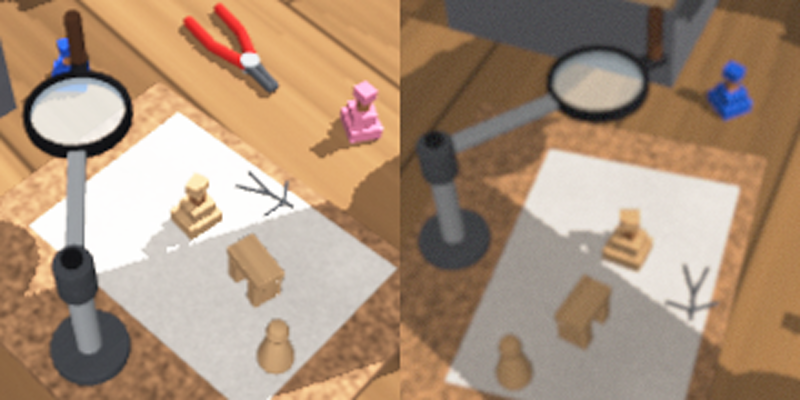

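The crop confirms it: left view shows the stacked pale blocks at crop (196,207), the arch at (255,270), and the doll at (275,345). Next I'll pin down the pivot and the arm angle.

Run:
```python
from h import *
for t,(cu,cv),(gu,gv) in(('s1',(253,258),(254,160)),('d1',(241,178),(341,125))):
    p,d,W=world(t);z=np.load(t+'.npz');cam=z['T'][:3,3]
    dark=p.max(-1).astype(int)<75
    M=np.zeros(d.shape,bool);M[cv-12:cv+20,cu-14:cu+14]=1
    q=W[M&dark&(d>0)&(W[...,2]>120)&(W[...,2]<200)];print(t,'cap',len(q),q.min(0).round(),q.max(0).round(),q.mean(0).round(1))
    # cap: circle fit of sides (r unknown)
    A=np.c_[2*q[:,:2],np.ones(len(q))];s=np.linalg.lstsq(A,(q[:,:2]**2).sum(1),rcond=None)[0];print('circ',s[:2].round(1),np.sqrt(s[2]+s[:2]@s[:2]).round(1))
    G=np.zeros(d.shape,bool);G[gv-22:gv+25,gu-14:gu+15]=1
    # grip silhouette rays at z=190: centre of mask columns
    P=p.astype(int);br=G&(P.max(-1)<130)&(W[...,2]>165)&(W[...,2]<225)
    ys,xs=np.where(br);print('grip',len(ys),xs.min(),xs.max(),ys.min(),ys.max())
    c=ys==ys.min()
    q=W[br];f=q.mean(0);dr=(f-cam)[:2];dr/=np.linalg.norm(dr);print('axis est',f[:2]+dr*6,f[2], 'top ray',ray(t,xs[ys<=ys.min()+1].mean(),ys.min()+1.5,212).round(1))
    # bar: grey steel, z 150..160
    S=(W[...,2]>147)&(W[...,2]<162)&(d>0)&(P.max(-1)>85)&(np.ptp(P,-1)<25)&(W[...,1]>-190)&(W[...,1]<-105)&(W[...,0]>600)
    q=W[S][:,:2].astype('f4');l=cv2.fitLine(q,cv2.DIST_HUBER,0,.01,.01).ravel();print('bar',len(q),l.round(3),np.arctan2(l[1],l[0]))
```

```text
s1 cap 365 [ 692. -111.  125.] [724. -80. 173.] [709.3 -89.8 153.9]
circ [708.4 -93.4] 11.5
grip 148 249 258 145 165
axis est [ 568.79875945 -289.31433904] 193.0245694286954 top ray [ 569.2 -287.8  212. ]
bar 334 [ 5.95000e-01  8.04000e-01  6.68367e+02 -1.49900e+02] 0.93385726
d1 cap 341 [ 688. -111.  124.] [720. -78. 170.] [699.9 -88.6 151.5]
circ [702.8 -92.6] 12.2
grip 147 336 343 113 133
axis est [ 567.70579153 -287.59080959] 190.80325455457873 top ray [ 566.3 -283.5  212. ]
bar 353 [ 5.99000e-01  8.00000e-01  6.62412e+02 -1.48657e+02] 0.9279208
```

>>> step_arm(plan="0 0 5 35 28 5 0; 0 0 10 70 56 10 0; 0 0 15 105 84 15 0; 0 0 20 140 112 15 0; 0 0 25 175 140 15 0; 0 0 30 210 168 15 0; 0 0 34 245 196 15 0; 0 0 37 280 224 15 0", force=30)

```text
clock: 0.9
eef_pos: [451.9, -375.7, 260.1]
tcp_rot: [-3.141, 0.0, 0.925]
contact_force: [-0.4, -0.8, -0.1]
opening: 0.998
grasp_force: 0.0
```

>>> step_arm(plan="0 0 0 30 24 0 0; 0 0 0 60 47 0 0; 0 0 0 90 70 0 0; 0 0 0 114 90 0 0; 0 0 0 114 90 0 0; 0 0 0 114 90 0 0")

```text
clock: 1.5
eef_pos: [564.8, -286.7, 259.7]
tcp_rot: [-3.141, 0.001, 0.924]
contact_force: [-0.0, 0.1, 0.3]
opening: 1.003
grasp_force: 0.0
```

Run:
```python
from h import *
s=r.sense();print(s['clock'],s['eef_pos'],s['tcp_rot'],s['qpos'])
grab('wrist','w1');grab('scene','s2')
a=cv2.imread('pics/w1.png');b=cv2.imread('pics/s2.png')
cv2.imwrite('pics/c2.png',cv2.resize(np.vstack([a,b]),(480,600)))
```

```text
1.5 [ 564.76824362 -286.66246255  259.72748122] [-3.14054343e+00  5.06412407e-04  9.24191234e-01] [-4.71893717e-01  3.53797237e-01  1.59886120e+00 -3.40721398e-04
  1.19005552e+00  1.74838434e-01]
```

View pics/c2.png

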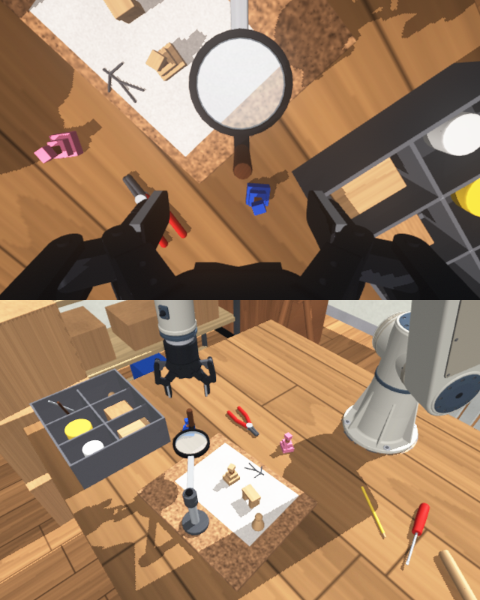

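The wrist view shows the grip's top at (242,172) in the montage, centred between the open fingers. The lens ring is just ahead of it. I'll check this with a ray and refine the figure position.

Run:
```python
from h import *
print('peg top',ray('w1',322.5,228,212).round(1))
p,d,W=world('w1');P=p.astype(int)
R=(P.max(-1)<70);R[300:]=0;R[:,:230]=0;R[:,400:]=0;R[185:]=0
c=cv2.findContours(R.astype('u1'),0,2)[0];c=max(c,key=cv2.contourArea);e=cv2.fitEllipse(c);print(e,'lens',ray('w1',*e[0],150).round(1))
Q=W[(W[...,2]>24)&(W[...,2]<90)&(d>0)&(np.abs(W[...,0]-540)<40)&(np.abs(W[...,1]+147)<40)]
for lo,hi in((24,36),(66,90)):
    q=Q[(Q[:,2]>lo)&(Q[:,2]<hi)];print(len(q),q.min(0).round(),q.max(0).round(),cv2.minAreaRect(q[:,:2].astype('f4')))
```

```text
peg top [ 568.8 -287.4  212. ]
((328.44293212890625, 113.07451629638672), (112.2088851928711, 131.35385131835938), 18.33405303955078) lens [ 612.4 -238.   150. ]
572 [ 521. -167.   24.] [ 563. -131.   36.] ((542.01416015625, -148.42291259765625), (35.9300651550293, 40.093170166015625), 87.53938293457031)
510 [ 528. -160.   66.] [ 552. -137.   80.] ((540.0880126953125, -148.3796844482422), (19.970088958740234, 17.201812744140625), 20.75334930419922)
```

>>> step_arm(plan="0 0 0 2 0 -25 0; 0 0 0 2 0 -50 0; 0 0 0 2 0 -73 0; 0 0 0 2 0 -73 0; 0 0 0 2 0 -73 255; 0 0 0 2 0 -73 255; 0 0 0 2 0 -73 255; 0 0 0 2 0 -73 255", force=30)

```text
clock: 2.4
eef_pos: [567.2, -287.5, 188.4]
tcp_rot: [3.14, -0.0, 0.922]
contact_force: [0.4, 0.2, 0.1]
opening: 0.333
grasp_force: 0.0
```

>>> step_arm(plan="0 0 0 0 0 0 255; 0 0 0 0 0 0 255; 0 0 0 0 0 0 255; 0 0 0 0 0 0 255")

```text
clock: 2.8
eef_pos: [567.1, -287.4, 188.1]
tcp_rot: [3.141, -0.0, 0.923]
contact_force: [-1.3, -0.3, 5.4]
opening: 0.174
grasp_force: 29.2
```

Run:
```python
from h import *
s=r.sense();g=s['eef_pos'][:2]
for pv in((705.7,-98.4),(707,-99)):
  pv=np.array(pv);v=g-pv;print('r',np.hypot(*v));a0=np.arctan2(v[1],v[0]);f=np.array([541,-148.])-pv;a1=np.arctan2(f[1],f[0]);da=a1-a0
  print(np.degrees(da),np.hypot(*f))
  for k in range(1,9):
    t=da*k/8;print(k,np.degrees(t).round(1),(np.array([[np.cos(t),-np.sin(t)],[np.sin(t),np.cos(t)]])@v-v).round(1))
```

```text
r 234.3711159785279
-36.99023582041642 172.0065405733166
1 -4.6 [-14.8  11.8]
2 -9.2 [-28.6  24.7]
3 -13.9 [-41.3  38.7]
4 -18.5 [-52.8  53.7]
5 -23.1 [-63.1  69.6]
6 -27.7 [-72.1  86.2]
7 -32.4 [-79.7 103.6]
8 -37.0 [-85.8 121.4]
r 234.6601444906623
-36.96191035529008 173.08090593707902
1 -4.6 [-14.7  11.9]
2 -9.2 [-28.4  24.9]
3 -13.9 [-41.1  39. ]
4 -18.5 [-52.5  54.1]
5 -23.1 [-62.7  70. ]
6 -27.7 [-71.6  86.7]
7 -32.3 [-79.1 104.1]
8 -37.0 [-85.2 122. ]
```

Peg gripped (opening 0.17, 29 N). Swing to about 5/8 at first, slowly enough to watch the force.

>>> step_arm(plan="0 0 -2.3 -7.5 6 0 255; 0 0 -4.6 -14.8 11.8 0 255; 0 0 -6.9 -21.8 18 0 255; 0 0 -9.2 -28.5 24.8 0 255; 0 0 -11.5 -35 31.6 0 255; 0 0 -13.9 -41.2 38.8 0 255; 0 0 -16.2 -47.2 46.2 0 255; 0 0 -18.5 -52.7 53.8 0 255")

```text
clock: 3.6
eef_pos: [514.2, -233.7, 188.0]
tcp_rot: [3.14, -0.0, 0.598]
contact_force: [0.2, -1.8, 6.1]
opening: 0.178
grasp_force: 29.8
```

>>> step_arm(plan="0 0 -2.3 -5.2 7.8 0 255; 0 0 -4.6 -10.2 15.8 0 255; 0 0 -6.9 -14.9 24 0 255; 0 0 -9.2 -19.2 32.4 0 255; 0 0 -11.5 -23.2 41 0 255; 0 0 -13.9 -26.8 49.8 0 255; 0 0 -16.2 -30 58.6 0 255; 0 0 -18.5 -32.8 67.7 0 255")

```text
clock: 4.4
eef_pos: [480.8, -165.9, 188.0]
tcp_rot: [3.141, 0.001, 0.276]
contact_force: [-5.4, -2.8, 8.9]
opening: 0.18
grasp_force: 30.1
```

>>> step_arm(plan="0 0 0 0 0 0 255; 0 0 0 0 0 0 255; 0 0 0 0 0 0 255")

```text
clock: 4.7
eef_pos: [480.7, -165.7, 188.0]
tcp_rot: [3.141, 0.001, 0.277]
contact_force: [-5.5, -0.3, 9.7]
opening: 0.18
grasp_force: 30.3
```

```bash
cat > m.py <<'E'
from h import *
import sys
k=sys.argv[1]
s=r.sense();print(s['clock'],s['eef_pos'],s['contact_force'])
out=[]
for n in('scene','side'):
    t=n+k;grab(n,t);p,d,W=world(t);P=p.astype(int)
    R=(W[...,2]>138)&(W[...,2]<162)&(P.max(-1)<60)&(d>0)&(W[...,0]<640)&(W[...,0]>450)&(abs(W[...,1]+150)<75)
    c=max(cv2.findContours(R.astype('u1'),0,2)[0],key=lambda c:len(c));e=cv2.fitEllipse(cv2.convexHull(c))
    print(n,e,'lens',ray(t,*e[0],150).round(1))
    S=(W[...,2]>147)&(W[...,2]<162)&(d>0)&(P.max(-1)>85)&(np.ptp(P,-1)<25)&(W[...,0]>595)&(W[...,0]<685)&(abs(W[...,1]+120)<40)
    if S.sum()>20:
        l=cv2.fitLine(W[S][:,:2].astype('f4'),cv2.DIST_HUBER,0,.01,.01).ravel();print('bar',S.sum(),l.round(3))
    F=(W[...,2]>64)&(W[...,2]<90)&(d>0)&(abs(W[...,0]-541)<35)&(abs(W[...,1]+148)<35)
    if F.sum()>20:print('head',F.sum(),cv2.minAreaRect(W[F][:,:2].astype('f4')))
    out.append(cv2.imread(f'pics/{t}.png')[100:320,210:430])
cv2.imwrite(f'pics/m{k}.png',cv2.resize(np.hstack(out),(800,400),interpolation=cv2.INTER_CUBIC))
E
python3 m.py 3
```

```text
4.7 [ 480.72779101 -165.7314464   188.00520869] [-5.47331127 -0.31133289  9.74162202]
scene ((308.144287109375, 198.9039306640625), (42.89482116699219, 53.61590576171875), 63.42167663574219) lens [ 538.4 -148.5  150. ]
bar 422 [ 9.51000e-01  3.08000e-01  6.41900e+02 -1.15712e+02]
head 68 ((542.7718505859375, -144.24139404296875), (14.386505126953125, 23.15859031677246), 65.39144897460938)
side ((330.2149658203125, 183.44558715820312), (37.36383056640625, 60.78034210205078), 91.0179214477539) lens [ 534.5 -147.9  150. ]
bar 361 [ 9.52000e-01  3.07000e-01  6.40330e+02 -1.12207e+02]
head 86 ((537.4532470703125, -146.9490203857422), (19.012948989868164, 19.028453826904297), 21.731029510498047)
```

View pics/m3.png

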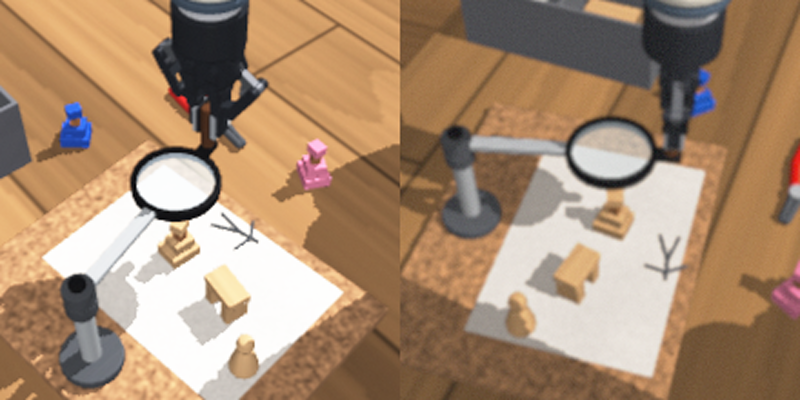

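The lens now sits over the figure to within about 2 mm. The figure is still standing at scene (308,232). Release and lift.

>>> step_arm(plan="0 0 0 0 0 0 180; 0 0 0 0 0 0 120; 0 0 0 0 0 0 0; 0 0 0 0 0 0 0; 0 0 0 0 0 0 0; 0 0 0 0 0 0 0; 0 0 0 0 0 0 0; 0 0 0 0 0 0 0")

```text
clock: 5.6
eef_pos: [481.3, -165.7, 187.3]
tcp_rot: [-3.142, 0.0, 0.277]
contact_force: [0.5, 1.0, 0.1]
opening: 0.997
grasp_force: 0.0
```

>>> step_arm(plan="0 0 0 0 0 20 0; 0 0 0 0 0 40 0; 0 0 0 0 0 60 0; 0 0 0 0 0 90 0; 0 0 0 -30 -10 110 0; 0 0 0 -60 -20 120 0; 0 0 0 -60 -20 120 0; 0 0 0 -60 -20 120 0")

```text
clock: 6.4
eef_pos: [421.3, -186.0, 307.7]
tcp_rot: [3.141, -0.001, 0.276]
contact_force: [0.5, 0.0, -0.4]
opening: 1.004
grasp_force: 0.0
```

```bash
python3 m.py 4
python3 - <<'E'
from h import *
grab('wrist','w4')
p,d,W=world('w4');print(np.load('w4.npz')['T'][:3,3])
o=W[(d>0)&(W[...,2]>24)&(W[...,2]<90)&(abs(W[...,0]-541)<40)&(abs(W[...,1]+148)<40)]
if len(o):print(len(o),cv2.minAreaRect(o[:,:2].astype('f4')))
E
```

```text
6.4 [ 421.32280949 -185.95235163  307.69591301] [ 0.46661558  0.02024552 -0.40168522]
scene ((308.18096923828125, 198.94602966308594), (42.99177551269531, 53.590576171875), 63.779754638671875) lens [ 538.4 -148.3  150. ]
bar 419 [ 9.52000e-01  3.06000e-01  6.41916e+02 -1.15869e+02]
head 67 ((542.7461547851562, -143.87368774414062), (13.515595436096191, 23.233665466308594), 67.48175048828125)
side ((330.5991516113281, 184.2017822265625), (37.583274841308594, 61.083988189697266), 93.8821029663086) lens [ 533.1 -146.2  150. ]
bar 346 [ 9.52000e-01  3.07000e-01  6.39883e+02 -1.12630e+02]
head 91 ((537.2744140625, -145.6954345703125), (19.081192016601562, 18.318357467651367), 19.4431209564209)
[ 492.55694498 -166.23096268  435.92276165]
```

View pics/w4.png

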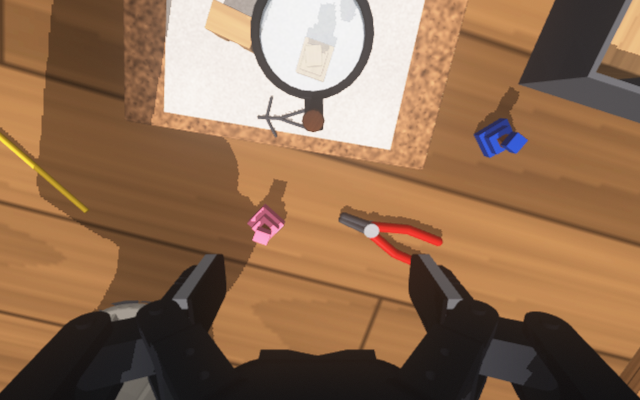

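The wrist view shows the released lens at about (313,35), with the figure seen through the glass at (315,58). I'll cast both rays to check.

Run:
```python
from h import *
p,d,W=world('w4');P=p.astype(int)
R=(P.max(-1)<75);R[105:]=0;R[:,:240]=0;R[:,390:]=0
for row in(20,30,40,50,60):
    x=np.where(R[row,240:285])[0]+240;y=np.where(R[row,340:390])[0]+340
    print(row,x.min(),x.max(),y.min(),y.max(),(x.min()+y.max())/2)
a=cv2.imread('pics/w4.png')[0:135,245:380];cv2.imwrite('pics/z4.png',cv2.resize(cv2.convertScaleAbs(a,alpha=2.2,beta=-300),(540,540),interpolation=cv2.INTER_CUBIC))
for u,v,h in((313,35,150),(312.5,35,150),(315,58,48),(315,58,18),(313,120,212)):print(u,v,h,ray('w4',u,v,h).round(1))
```

```text
Traceback (most recent call last):
ValueError: zero-size array to reduction operation minimum which has no identity
```

Run:
```python
from h import *
p,d,W=world('w4');P=p.astype(int)
R=(P.max(-1)<90)
for row in(20,30,40,50,60):
    x=np.where(R[row,240:390])[0]+240
    if len(x):print(row,x.min(),x.max(),(x.min()+x.max())/2,ray('w4',(x.min()+x.max())/2,row,150).round(1))
a=cv2.imread('pics/w4.png')[0:135,245:380];cv2.imwrite('pics/z4.png',cv2.resize(cv2.convertScaleAbs(np.clip(a.astype(float)-140,0,115),alpha=2.2),(540,540),interpolation=cv2.INTER_CUBIC))
for u,v,h in((313,35,150),(315,58,48),(315,58,18),(313,120,212)):print(u,v,h,ray('w4',u,v,h).round(1))
```

```text
20 252 371 311.5 [ 555.1 -143.8  150. ]
30 251 372 311.5 [ 548.1 -145.7  150. ]
40 252 371 311.5 [ 541.  -147.7  150. ]
50 254 370 312.0 [ 533.8 -150.2  150. ]
60 258 366 312.0 [ 526.4 -152.2  150. ]
313 35 150 [ 544.9 -147.9  150. ]
315 58 48 [ 541.5 -149.9   48. ]
315 58 18 [ 545.2 -148.7   18. ]
313 120 212 [ 482.4 -166.2  212. ]
```

View pics/z4.png

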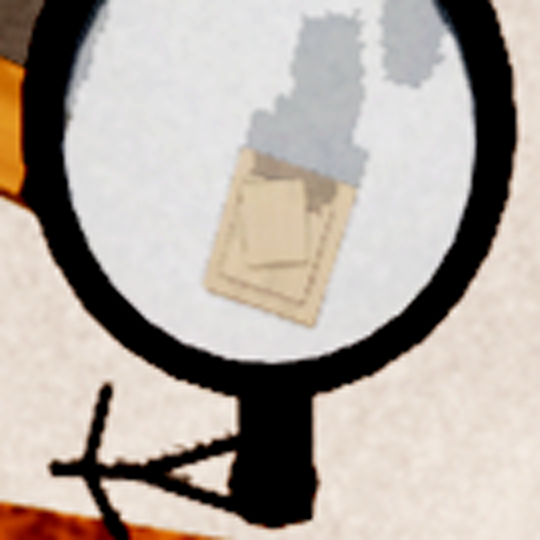

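The base outline through the glass is centred at crop (279,238) and the ring at (268,~150), upright and untouched. Rays put the lens about 2 mm from the figure's centre, which is within calibration error, so I'll hand it in.

```bash
python3 -c "
from rig import r
print(r.sign_off())"
```

```text
the job is handed in; nothing more can be done
None
```

I swung the magnifier round by its grip and let go. Its lens is staying about 2 mm off the block figure's centre (about the calibration error), the figure still stands where it was, and the job is handed in at about 6.5 s of the 42 s allowed.

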